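# Take the red-capped sample vial from a crowded rack to the scale

## Robot

A 6-joint arm with a two-finger parallel gripper is mounted at the origin on the work surface. World frame = base frame: x ahead of the robot, y to its left, z up, the work surface at z = 0. Lengths are in mm, angles in rad, forces in N, time in s.
With the tool pointing down it reaches from about 350 to 975 mm from the base axis. Payload 7.1 kg.
Tool frame: the origin (TCP) lies at the very end of the fingers, on their centre line; the grasp point (between the pads) lies 19 mm behind it; x points along the fingers, y is the direction in which the jaws open and shut, and the axes are right-handed (so a half turn about x gives the same grasp; the last joint's range is limited). The gripper opens to 88 mm and grips with 3 to 60 N. Pads are 20 mm wide; open, the fingers measure 115 mm over their backs; the gripper's body (75 mm by 178 mm) begins 61 mm behind the grasp point.
Start: joints at [1.088, 0.423, 1.63, -0, 1.089, -0.019], TCP at [279.561, 558.973, 222.675] pointing down, gripper open.
Joint ranges: [-3, 3], [-0.9, 2.11], [0.09, 2.58], [-1.31, 4.45], [0.11, 2.69], [-2.54, 2.54]. Speed limits (rad/s): [2.39, 2.39, 3.01, 3.14, 3.14, 3.14].

## Interface

Orientations are given as a rotation vector (axis times angle).
In Python, from workcell import ctrl gives the robot as it stands. The module is installed in compiled form; this text tells all that it offers.
- The arm moves only by the tool carry_out, never from a script. Its argument "commands" is a list of rows, each a list of 6 numbers: the shift along the tool's x, y, z in m, then the turn, a rotation vector about the tool's x, y, z in degrees. In form: [[tx, ty, tz, rx, ry, rz], ...]. A call has 1 to 8 rows; each row shifts and turns the pose as measured when the row begins, along the tool's axes as they then stand; what a row does not reach is not made up. A row lasts 1/8 s, in which the tool goes at most 62.5 mm and 10.7 degrees, less where a joint would pass 70% of its speed; a pose out of reach is approached as far as the arm can. A call with a gripper value outside its range is refused whole. "grip" is the closure, from 0 (fully open) to 1 (shut), set as the call begins (left out, the last holds). The fingers move at their own pace and stop on an object; the grip force is fixed at half the most. Time passes only in rows, so rows that do not move let the fingers close. It gives the time, the measured TCP pose, the force and the opening at its end, in the units of the state.
- ctrl.get_obs(): the state, without advancing time (a new reading comes with each control period).
- ctrl.get_image(name): name is "scene" or "top"; returns a dict with "pixels" (480x640x3 uint8, blue, green, red), "intrinsics" (3x3 intrinsics, pixels), "rvec" (rotation vector, rad) and "tvec" (3), from world to camera coordinates, as OpenCV has them. Camera axes: x right, y down, z forward; pixel columns grow to the right and rows downward; lengths in mm; the calibration is good to about 2 mm. A picture is of the moment at which its call begins. There is no depth.
- ctrl.close_job(): hands the job in, once; it reports no verdict.
The state is a dict: "t": time; "qpos": joint angles; "qvel": joint speeds; "joint_torque": joint torques, N m; "ee_pos": TCP position; "orientation": TCP orientation; "ft_force": force on the tool from outside, world axes, zero at the start; "moment": the same for the moment, N m; "width": finger opening in mm.
Only numpy, scipy, OpenCV 4.12 (cv2) and the standard library are available. Lean on these libraries where they do the work, as an engineer would, in place of code of your own. Each camera call takes 0.05 s, during which the arm holds its last target. There are 200 camera calls.

## Task

Please get the red-capped sample weighed: take that one vial out of the crowded rack, reaching in where there is room beside it, and set it down gently, upright and wholly on the round steel pan of the scale, then let go. Keep it roughly upright on the way and do not drop it. Leave the other vials standing in their pockets, and the mug, jar and mouse where they are.

Things in the scene. Friction and masses are not known exactly. Their poses are not given: they have to be found in the camera images.
- vial_red: the vial to weigh: the only one with a red cap. Upright amber glass cylinder 28 mm in diameter and 61 mm tall, flat bottom, 25 to 60 g; the top 16 mm is the cap, same diameter. Origin at the centre of its underside, z up its axis. It starts in a rack pocket, standing on the 3 mm floor, 38 mm of it showing above the rack walls
- vial_white1: another vial, same size and make, white cap, standing in a rack pocket; must stay there. Origin at the centre of its underside
- vial_blue1: another vial, same size and make, blue cap, standing in a rack pocket; must stay there. Origin at the centre of its underside
- vial_green1: another vial, same size and make, green cap, standing in a rack pocket; must stay there. Origin at the centre of its underside
- vial_yellow1: another vial, same size and make, yellow cap, standing in a rack pocket; must stay there. Origin at the centre of its underside
- vial_white2: another vial, same size and make, white cap, standing in a rack pocket; must stay there. Origin at the centre of its underside
- vial_blue2: another vial, same size and make, blue cap, standing in a rack pocket; must stay there. Origin at the centre of its underside
- vial_green2: another vial, same size and make, green cap, standing in a rack pocket; must stay there. Origin at the centre of its underside
- vial_yellow2: another vial, same size and make, yellow cap, standing in a rack pocket; must stay there. Origin at the centre of its underside
- vial_black1: another vial, same size and make, black cap, standing in a rack pocket; must stay there. Origin at the centre of its underside
- rack: fixed grey rack, left or right of the scale, 111 (its x) by 147 (its y) by 26 mm tall, floor and walls 3 mm; yaw up to 35 degrees. Square 33 mm pockets 36 mm apart, centred at x = -36, 0, 36, y = -54, -18, 18, 54 mm; a vial has 2.5 mm of play each way, full neighbours stand 8 mm apart. Pockets (0, -54) and (0, 18) are empty, the other ten full. Origin: centre of the underside
- free_pocket (a point): centre of the floor of the rack's empty pocket (0, 18). The red vial always has, along one rack direction (x or y), an empty pocket or the outside of the rack on both its sides (44 mm or more clear from glass to glass), while a full pocket blocks the other direction
- scale: white bench scale fixed to the desk, body 190 mm (its x) by 150 mm (its y), top of the body 40 mm above the desk; small dark display along its -x edge, and the round steel pan above it. Origin at the centre of its underside
- pan (a point): centre of the upper face of the scale's round, flat, rigid steel pan, 124 mm in diameter, 52 mm above the desk
- mug: white mug, 80 mm across, 90 mm tall, bystander beyond the rack and scale; origin under its centre
- jar: pink jar with white lid, 76 mm across, 85 mm tall, bystander; origin under its centre
- mouse: black computer mouse, 105 by 60 mm, 34 mm tall, bystander; origin under its centre

How it is judged (in metres and radians):
At the end, for the whole second after the job is handed in: The red-capped vial stands free and at rest on the pan, upright within 0.1 rad, its underside within 4 mm of the pan's face and its axis within 48 mm of the pan's centre; every other vial is within 15 mm of its start and tilted less than 0.3 rad; mug, jar and mouse are within 20 mm of their starts (horizontal distance between vial_red and pan below 0.048 m and z of vial_red in the frame of pan between -0.004 and 0.004 m and angle between vial_red's own z axis and vertical below 0.1 rad and linear speed of vial_red below 0.02 m/s and angular speed of vial_red below 0.2 rad/s and contact force between vial_red and the fingers below 0.05 N and distance of each of vial_white1, vial_blue1, vial_green1, vial_yellow1, vial_white2, vial_blue2, vial_green2, vial_yellow2, vial_black1 from where it was at the start of the episode below 0.015 m and angle between each of vial_white1, vial_blue1, vial_green1, vial_yellow1, vial_white2, vial_blue2, vial_green2, vial_yellow2, vial_black1's own z axis and vertical below 0.3 rad and distance of each of mug, jar, mouse from where it was at the start of the episode below 0.02 m); the robot touches nothing.
It fails at once if another vial is pulled up, knocked or pushed out of its pocket (moved 15 mm or tilted 0.3 rad) (distance of any of vial_white1, vial_blue1, vial_green1, vial_yellow1, vial_white2, vial_blue2, vial_green2, vial_yellow2, vial_black1 from where it was at the start of the episode above 0.015 m or angle between any of vial_white1, vial_blue1, vial_green1, vial_yellow1, vial_white2, vial_blue2, vial_green2, vial_yellow2, vial_black1's own z axis and vertical above 0.3 rad).
It fails at once if the mug, the jar or the mouse is shoved more than 20 mm (distance of any of mug, jar, mouse from where it was at the start of the episode above 0.02 m).
It fails at once if the red vial is dropped or thrown (faster than 0.45 m/s while out of the fingers, as after a fall of 10 mm) (linear speed of vial_red above 0.45 m/s and contact force between vial_red and the fingers below 0.01 N).
It fails at once if the red vial is tipped by more than 0.8 rad (angle between vial_red's own z axis and vertical above 0.8 rad).
It also fails if it takes over 38 s, if anything falls off the work surface, if the arm or the gripper's body presses on something with over 40 N, if the wrist force passes 120 N, or if a joint passes its speed limit or range.

## Working session

There is one attempt and no reset: what is moved stays moved. The work goes in short steps, Python scripts to look and compute and a tool call to move; the robot and the scene stay as the last step left them, time stands still between calls to the robot, and variables do not carry over. Pictures are saved under pics/ and viewed, about 8 in all and at most 12, crops included, and the job is handed in when it is done.

Besides the shell and the picture viewer there is one more tool, called after "Request:" by a JSON object that holds its "api" and its "payload", one argument or row to a line. carry_out: Moves the arm, as the interface text tells. Its arguments: {"type":"object","properties":{"commands":{"type":"array"},"grip":{"type":"number"}},"required":["commands"]}

```bash
mkdir -p pics
cat > h.py <<'E'
import numpy as np, cv2
from workcell import ctrl
def grab(name,f):
    d=ctrl.get_image(name); p=np.array(d["pixels"]); cv2.imwrite(f"pics/{f}.png",p)
    np.savez(f"pics/{f}.npz",p=p,K=d["intrinsics"],r=d["rvec"],t=d["tvec"]); return p
def ray(f,uv,z):
    d=np.load(f"pics/{f}.npz"); R=cv2.Rodrigues(d["r"])[0]; c=-R.T@d["t"].ravel()
    v=R.T@np.linalg.solve(d["K"],[uv[0],uv[1],1.]); return c+v*(z-c[2])/v[2]
def proj(f,P):
    d=np.load(f"pics/{f}.npz"); return cv2.projectPoints(np.array(P,float).reshape(-1,3),d["r"],d["t"],d["K"],None)[0][:,0]
E
python3 - <<'E'
from h import *
for n in("top","scene"):
    grab(n,n+"0"); d=np.load(f"pics/{n}0.npz"); R=cv2.Rodrigues(d["r"])[0]; print(n,-R.T@d["t"].ravel(),R[2])
print(ctrl.get_obs())
E
```

```text
top [ 368.06482393  -16.36620855 1009.09744848] [ 0.22882978  0.01816332 -0.97329699]
scene [ 947.20806597 -467.38430999  543.21533114] [-0.48840676  0.60624385 -0.62763623]
{'t': 0.1, 'qpos': array([ 1.08798676e+00,  4.23782366e-01,  1.63060034e+00,  1.05654831e-05,
        1.08859494e+00, -1.90156061e-02]), 'qvel': array([-0.00129314, -0.00111998, -0.00221638, -0.00120794, -0.00200266,
       -0.00078623]), 'joint_torque': array([ 2.24293276e-04, -5.45616746e+01, -2.74324840e+01,  6.45082584e-02,
        1.88664958e-02, -7.96415929e-05]), 'ee_pos': array([279.34192077, 558.54285975, 221.97342411]), 'orientation': array([ 0.36263266,  1.5403839 , -0.36475205]), 'ft_force': array([-0.33715701,  0.13022724, -0.30507065]), 'moment': array([-0.0143537 ,  0.02896055,  0.05117797]), 'width': 87.58412708777153}
```

View pics/top0.png

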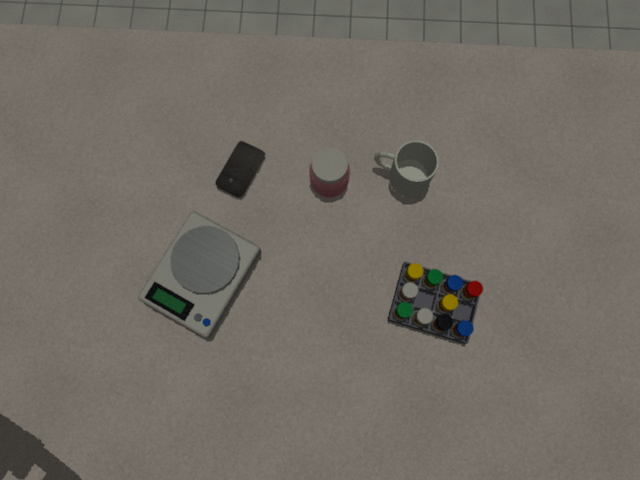

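View pics/scene0.png

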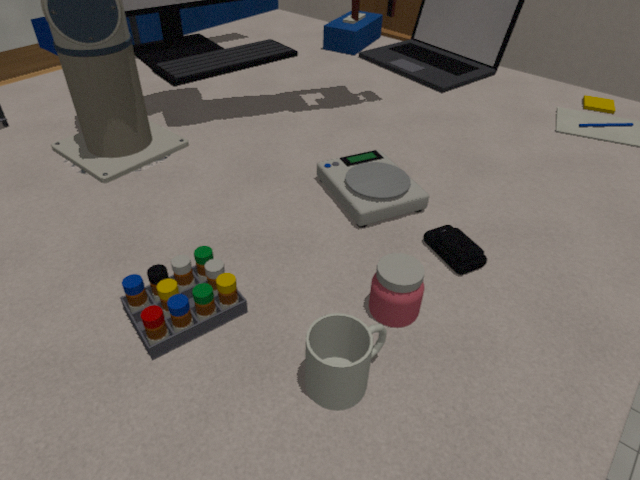

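```bash
cat >> h.py <<'E'
from scipy.optimize import least_squares
def hullc(f,x,y,z0,z1,r=14):
    a=np.linspace(0,2*np.pi,40); P=[[x+r*np.cos(t),y+r*np.sin(t),z] for z in(z0,z1) for t in a]
    m=cv2.moments(cv2.convexHull(proj(f,P).astype(np.float32))); return np.array([m["m10"],m["m01"]])/m["m00"],m["m00"]
def redblob(f,uv=None,lo=(0,150),hues=((0,6),(174,180)),win=20):
    hsv=cv2.cvtColor(np.load(f"pics/{f}.npz")["p"],cv2.COLOR_BGR2HSV); m=np.zeros(hsv.shape[:2],np.uint8)
    for a,b in hues: m|=cv2.inRange(hsv,(a,lo[1],60),(b,255,255))
    if uv is not None:
        w=np.zeros_like(m); w[uv[1]-win:uv[1]+win,uv[0]-win:uv[0]+win]=1; m*=w
    n,l,s,c=cv2.connectedComponentsWithStats(m); i=1+np.argmax(s[1:,4]); return c[i],s[i]
def locate(f,c,z0,z1):
    g=ray(f,c,(z0+z1)/2)[:2]
    return least_squares(lambda p:hullc(f,p[0],p[1],z0,z1)[0]-c,g,x_scale=1,diff_step=1e-4).x
E
python3 - <<'E'
from h import *
for f,uv in(("top0",(474,289)),("scene0",(153,317))):
    c,s=redblob(f,uv,win=16); p=locate(f,c,48,64); print(f,c,s,p,hullc(f,*p,48,64)[1])
H={'yel':((20,35),),'grn':((50,85),),'blu':((100,120),)}
Q=[]
for uv,h,ix in(((415,271),'yel',3),((435,277),'grn',2),((454,284),'blu',1),((450,303),'yel',None),((404,310),'grn',None),((466,328),'blu',None)):
    c,s=redblob("top0",uv,hues=H[h],win=10); p=locate("top0",c,48,64); print(uv,h,c,s[4],p.round(1))
# pan
g=cv2.cvtColor(np.load("pics/top0.npz")["p"],cv2.COLOR_BGR2GRAY)
a=np.linspace(0,2*np.pi,60,endpoint=False)
gm=cv2.magnitude(cv2.Sobel(cv2.GaussianBlur(g,(3,3),0),cv2.CV_32F,1,0),cv2.Sobel(cv2.GaussianBlur(g,(3,3),0),cv2.CV_32F,0,1))
b=(0,)
c0=ray("top0",(205,259),52)
for dx in np.arange(-12,13,1.):
  for dy in np.arange(-12,13,1.):
    P=np.c_[c0[0]+dx+62*np.cos(a),c0[1]+dy+62*np.sin(a),np.full(60,52)]
    q=proj("top0",P).astype(np.float32); v=cv2.remap(gm,q[None,:,0],q[None,:,1],1).mean()
    if v>b[0]: b=(v,c0[0]+dx,c0[1]+dy)
print("pan",b,c0, proj("scene0",[[b[1],b[2],52]]))
E
```

```text
top0 [474.37628866 288.15979381] [467 281  16  16 194] [ 524.74980575 -276.58896866] 241.30078609799966
scene0 [152.21361502 316.51173709] [141 305  24  24 426] [ 521.51748717 -276.92088019] 468.53301993128844
(415, 271) yel [414.71859296 270.69849246] 199 [ 550.5 -171.2]
(435, 277) grn [434.87209302 276.35465116] 172 [ 542.2 -207. ]
(454, 284) blu [454.4972973 282.2      ] 185 [ 533.5 -241.7]
(450, 303) yel [449.56338028 301.69014085] 213 [ 498.5 -232.9]
(404, 310) grn [404.22222222 309.28042328] 189 [ 481.  -153.8]
(466, 328) blu [464.78461538 327.65641026] 195 [ 454.7 -259.1]
pan (np.float32(83.32624), np.float64(551.0272757990558), np.float64(203.8500901114366)) [553.0272758  204.85009011  52.        ] [[376.81483085 178.10893895]]
```

```bash
cat >> h.py <<'E'
def go(P,jaw):
    o=ctrl.get_obs(); R=cv2.Rodrigues(np.array(o["orientation"]))[0]; p=np.array(o["ee_pos"])
    x=np.array([0,0,-1.]); y=np.array([jaw[0],jaw[1],0]); y/=np.linalg.norm(y)
    for s in(1,-1):
        T=np.c_[x,s*y,np.cross(x,s*y)]; rv=cv2.Rodrigues(R.T@T)[0].ravel(); print("rot deg",np.degrees(rv).round(2))
    print("t",o["t"],"pos",p.round(1),"shift tool mm",(R.T@(np.array(P)-p)).round(1),"ft",o["ft_force"].round(2),"w",round(o["width"],1),"q",o["qpos"].round(2)); print(R.round(3).tolist())
E
python3 -c "
from h import *
go((523,-277,130),(.971,-.24))"
```

```text
rot deg [7.731e+01 5.000e-02 7.000e-02]
rot deg [-1.0269e+02 -7.0000e-02  6.0000e-02]
t 0.1 pos [279.3 558.5 222. ] shift tool mm [  92.8 -638.1  591.7] ft [-0.34  0.13 -0.31] w 87.6 q [ 1.09  0.42  1.63  0.    1.09 -0.02]
[[-0.001, 0.447, 0.894], [-0.001, 0.894, -0.447], [-1.0, -0.001, -0.0]]
```

Request:
{"api": "carry_out", "payload": {
  "commands": [
    [0,0,0,9.7,0,0],
    [0,0,0,9.7,0,0],
    [0,0,0,9.7,0,0],
    [0,0,0,9.7,0,0],
    [0,0,0,9.7,0,0],
    [0,0,0,9.7,0,0],
    [0,0,0,9.7,0,0],
    [0,0,0,9.7,0,0]
  ],
  "grip": 0.37
}}

```text
t: 1.1
ee_pos: [278.1, 556.2, 218.1]
orientation: [1.412, 1.053, -1.427]
ft_force: [-0.7, -0.5, -0.1]
width: 55.2
```

```bash
python3 -c "
from h import *
go((523,-277,130),(.971,-.24))"
```

```text
rot deg [-2.81  0.5   0.11]
rot deg [ 1.7719e+02  1.7000e-01 -7.8000e-01]
t 1.1 pos [278.1 556.2 218.1] shift tool mm [ 93.7 474.  726.9] ft [-0.69 -0.55 -0.13] w 55.2 q [ 1.09  0.43  1.63 -0.    1.09  1.38]
[[-0.004, 0.958, -0.287], [-0.008, -0.287, -0.958], [-1.0, -0.002, 0.009]]
```

Request:
{"api": "carry_out", "payload": {
  "commands": [
    [0,0.0296,0.0454,0,0,0],
    [0,0.0296,0.0454,0,0,0],
    [0,0.0296,0.0454,0,0,0],
    [0,0.0296,0.0454,0,0,0],
    [0,0.0296,0.0454,0,0,0],
    [0,0.0296,0.0454,0,0,0],
    [0,0.0296,0.0454,0,0,0],
    [0,0.0296,0.0454,0,0,0]
  ]
}}

```text
t: 2.1
ee_pos: [401.6, 130.6, 219.1]
orientation: [1.408, 1.055, -1.424]
ft_force: [0.4, -0.6, 0.6]
width: 55.0
```

Request:
{"api": "carry_out", "payload": {
  "commands": [
    [0,0.0296,0.0454,0,0,0],
    [0,0.0296,0.0454,0,0,0],
    [0,0.0296,0.0454,0,0,0],
    [0,0.0296,0.0454,0,0,0],
    [0,0.0296,0.0454,0,0,0],
    [0,0.0296,0.0454,0,0,0],
    [0,0.0296,0.0454,0,0,0],
    [0,0,0,0,0,0]
  ]
}}

```text
t: 3.1
ee_pos: [511.7, -248.9, 221.0]
orientation: [1.412, 1.052, -1.427]
ft_force: [-0.3, 0.5, 0.0]
width: 55.5
```

```bash
python3 -c "
from h import *
go((523,-277,130),(.971,-.24))"
```

```text
rot deg [-2.82  0.54  0.11]
rot deg [ 1.7718e+02  1.6000e-01 -8.3000e-01]
t 3.1 pos [ 511.7 -248.9  221. ] shift tool mm [91.1 19.  22.8] ft [-0.26  0.45  0.01] w 55.5 q [-0.47  0.34  1.76 -0.01  1.04 -0.17]
[[-0.004, 0.958, -0.287], [-0.009, -0.287, -0.958], [-1.0, -0.002, 0.009]]
```

Request:
{"api": "carry_out", "payload": {
  "commands": [
    [0,0.019,0.0228,0,0,0],
    [0,0,0,-2.8,0.5,0.1],
    [0.045,0,0,0,0,0],
    [0.045,0,0,0,0,0],
    [0.035,0,0,0,0,0],
    [0,0,0,0,0,0]
  ]
}}

```text
t: 3.85
ee_pos: [521.0, -270.5, 92.2]
orientation: [1.384, 1.092, -1.385]
ft_force: [-0.7, 0.3, 1.4]
width: 55.3
```

```bash
python3 -c "
from h import *
go((523,-277,32),(.971,-.24))
a=grab('top','t1'); b=grab('scene','s1')
c,s=redblob('scene0',(153,317),win=16)
A=cv2.resize(a[230:380,400:540],(400,429),interpolation=2);B=cv2.resize(b[220:370,80:220],(400,429),interpolation=2)
cv2.imwrite('pics/m1.png',np.hstack([A,B]))"
```

```text
rot deg [ 0.16 -0.13  0.27]
rot deg [-179.83   -0.42   -0.21]
t 3.85 pos [ 521.  -270.5   92.2] shift tool mm [60.2  3.8  6. ] ft [-0.73  0.34  1.38] w 55.3 q [-0.5   0.55  1.79  0.    0.81 -0.26]
[[-0.004, 0.971, -0.237], [0.003, -0.237, -0.971], [-1.0, -0.005, -0.002]]
```

View pics/m1.png

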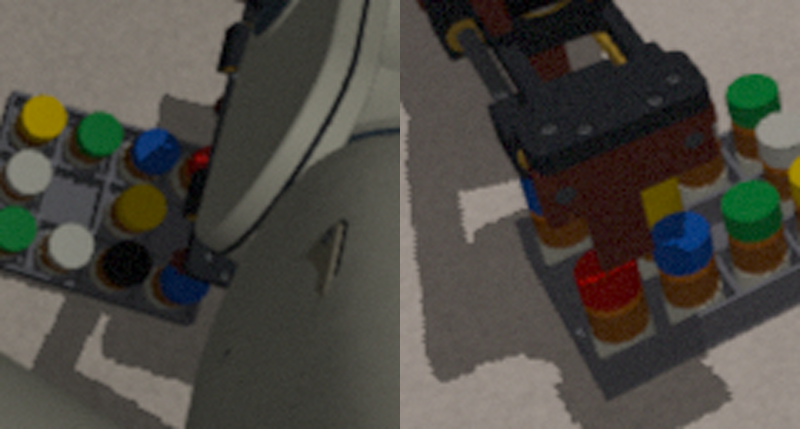

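Request:
{"api": "carry_out", "payload": {
  "commands": [
    [0.01,0.0038,0.006,0,0,0],
    [0.01,0,0,0,0,0],
    [0,0,0,0,0,0]
  ]
}}

```text
t: 4.32
ee_pos: [527.9, -280.1, 77.7]
orientation: [1.385, 1.08, -1.379]
ft_force: [0.3, 0.2, 0.9]
width: 55.1
```

```bash
python3 -c "
from h import *
go((523,-277,32),(.971,-.24))
b=grab('scene','s2'); p=np.array(ctrl.get_obs()['ee_pos']); j=np.array([.971,-.237,0]); k=np.array([-.237,-.971,0])
B=cv2.resize(b[240:370,80:220],None,fx=5,fy=4.5,interpolation=2)
def dot(P,col):
  for u,v in proj('s2',P): cv2.circle(B,(int((u-80)*5),int((v-240)*4.5)),4,col,-1)
w=ctrl.get_obs()['width']/2
dot([p+j*s*a+k*t for s in(1,-1) for a in(w,w+13.5) for t in(-10,10)],(255,255,0)); a=np.linspace(0,6.28,24)
dot([[523+14*np.cos(t),-277+14*np.sin(t),64] for t in a],(0,255,0))
cv2.imwrite('pics/m2.png',B)"
```

```text
rot deg [ 0.17  0.05 -0.4 ]
rot deg [-1.7983e+02  6.3000e-01  7.0000e-02]
t 4.325 pos [ 527.9 -280.1   77.7] shift tool mm [45.6 -5.8 -1.9] ft [0.29 0.22 0.89] w 55.1 q [-0.51  0.58  1.78  0.    0.78 -0.27]
[[0.007, 0.971, -0.237], [-0.002, -0.237, -0.971], [-1.0, 0.007, 0.001]]
```

View pics/m2.png

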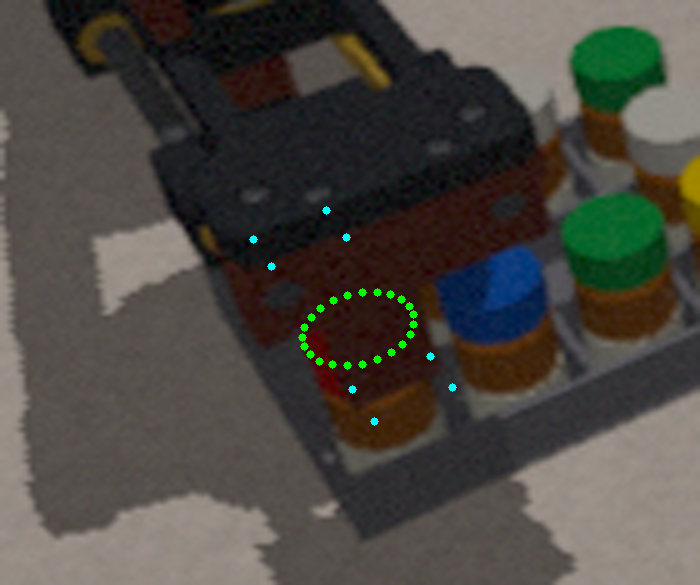

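Request:
{"api": "carry_out", "payload": {
  "commands": [
    [0,0,0,0,0,0]
  ]
}}

```text
t: 4.5
ee_pos: [528.4, -280.4, 78.4]
orientation: [1.385, 1.079, -1.378]
ft_force: [0.5, -0.7, 0.7]
width: 55.4
```

Request:
{"api": "carry_out", "payload": {
  "commands": [
    [0,0,0,0,0,0]
  ]
}}

```text
t: 4.62
ee_pos: [528.4, -280.4, 78.6]
orientation: [1.386, 1.079, -1.378]
ft_force: [0.7, 0.2, 0.6]
width: 55.1
```

Request:
{"api": "carry_out", "payload": {
  "commands": [
    [0,0,0,0,0,0]
  ]
}}

```text
t: 4.75
ee_pos: [528.5, -280.5, 78.8]
orientation: [1.386, 1.078, -1.378]
ft_force: [0.5, 0.9, 0.4]
width: 54.9
```

Request:
{"api": "carry_out", "payload": {
  "commands": [
    [0,-0.006,-0.002,0,0,-0.4],
    [0,0,0,0,0,0],
    [0.008,0,0,0,0,0],
    [0,0,0,0,0,0],
    [0,0,0,0,0,0]
  ]
}}

```text
t: 5.38
ee_pos: [522.6, -276.7, 70.0]
orientation: [1.383, 1.085, -1.383]
ft_force: [0.1, 0.8, 0.1]
width: 55.7
```

```bash
python3 -c "
from h import *
go((523,-277,32),(.971,-.24))
b=grab('scene','s3'); p=np.array(ctrl.get_obs()['ee_pos']); j=np.array([.971,-.237,0]); k=np.array([-.237,-.971,0])
B=cv2.resize(b[240:370,80:220],None,fx=5,fy=4.5,interpolation=2)
def dot(P,col):
  for u,v in proj('s3',P): cv2.circle(B,(int((u-80)*5),int((v-240)*4.5)),3,col,-1)
w=ctrl.get_obs()['width']/2
dot([p+j*s*a+k*t for s in(1,-1) for a in(w,w+13.5) for t in(-10,10)],(255,255,0)); a=np.linspace(0,6.28,24)
cv2.imwrite('pics/m3.png',cv2.convertScaleAbs(B,alpha=1.6))"
```

```text
rot deg [ 0.17  0.07 -0.05]
rot deg [-1.7983e+02  8.0000e-02  1.0000e-01]
t 5.375 pos [ 522.6 -276.7   70. ] shift tool mm [38.   0.4  0.2] ft [0.13 0.77 0.13] w 55.7 q [-0.51  0.58  1.79 -0.    0.77 -0.27]
[[0.001, 0.971, -0.237], [-0.001, -0.237, -0.971], [-1.0, 0.001, 0.001]]
```

View pics/m3.png

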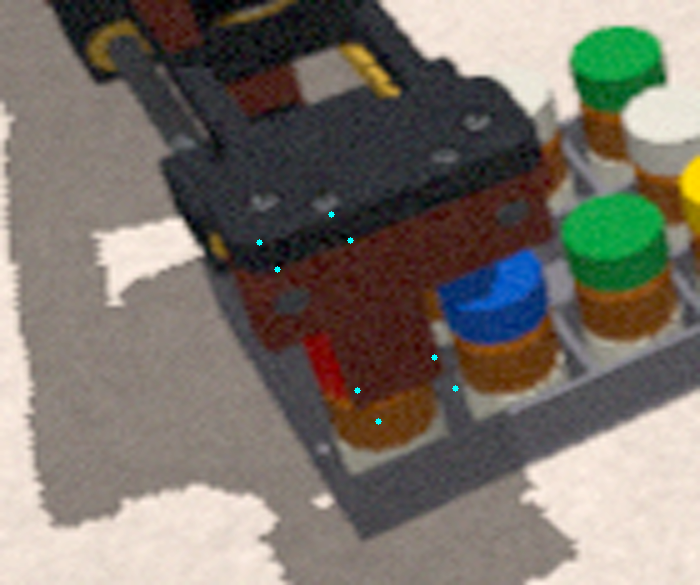

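```bash
python3 -c "
from h import *
p=np.array([522.6,-276.7,70.]); j=np.array([.971,-.237,0]); k=np.array([-.237,-.971,0])
for n,uv,kk in(('notchR',(436,290),-10),('tipR',(440,378),-10),('tipL',(358,407),10),('notchL',(303,340),10)):
  t=np.array([80+uv[0]/5,240+uv[1]/4.5]); print(n,least_squares(lambda q:proj('s3',p+j*q[0]+k*kk+[0,0,q[1]])[0]-t,[35,10]).x)
for n,uv in(('cornerL',(265,350)),('cornerR',(545,255))):
  t=np.array([80+uv[0]/5,240+uv[1]/4.5]); print(n,least_squares(lambda q:proj('s3',p+j*37+k*q[0]+[0,0,q[1]])[0]-t,[30,25]).x)
"
```

```text
notchR [49.75622517 47.82535293]
tipR [27.7849298  -8.53604031]
tipL [ 20.51159707 -14.27999979]
notchL [-26.28056901 -29.55246852]
cornerL [28.43082661 38.05661622]
cornerR [-40.87509077  30.95472307]
```

Request:
{"api": "carry_out", "payload": {
  "commands": [
    [0.01,0,0,0,0,0],
    [0.01,0,0,0,0,0],
    [0,0,0,0,0,0],
    [0,0,0,0,0,0]
  ]
}}

```text
t: 5.92
ee_pos: [522.3, -276.6, 48.1]
orientation: [1.383, 1.086, -1.384]
ft_force: [-0.7, -0.1, -0.4]
width: 55.3
```

```bash
python3 -c "
from h import *
go((523,-277,42),(.971,-.24))"
```

```text
rot deg [0.16 0.05 0.  ]
rot deg [-1.7984e+02 -0.0000e+00  9.0000e-02]
t 5.925 pos [ 522.3 -276.6   48.1] shift tool mm [6.1 0.8 0.2] ft [-0.68 -0.09 -0.41] w 55.3 q [-0.51  0.62  1.8  -0.    0.73 -0.27]
[[-0.0, 0.971, -0.237], [-0.001, -0.237, -0.971], [-1.0, -0.0, 0.001]]
```

Request:
{"api": "carry_out", "payload": {
  "commands": [
    [0.006,0.0008,0,0,0,0],
    [0,0,0,0,0,0],
    [0,0,0,0,0,0]
  ]
}}

```text
t: 6.3
ee_pos: [523.4, -277.0, 42.0]
orientation: [1.383, 1.085, -1.384]
ft_force: [0.8, -0.3, -0.6]
width: 55.3
```

Request:
{"api": "carry_out", "payload": {
  "commands": [
    [0,0,0,0,0,0],
    [0,0,0,0,0,0],
    [0,0,0,0,0,0],
    [0,0,0,0,0,0],
    [0,0,0,0,0,0],
    [0,0,0,0,0,0]
  ],
  "grip": 1
}}

```text
t: 7.05
ee_pos: [523.5, -277.0, 42.3]
orientation: [1.383, 1.085, -1.383]
ft_force: [-0.7, 0.4, -1.3]
width: 27.5
```

Request:
{"api": "carry_out", "payload": {
  "commands": [
    [-0.008,0,0,0,0,0],
    [-0.012,0,0,0,0,0],
    [-0.015,0,0,0,0,0],
    [-0.02,0,0,0,0,0],
    [-0.02,0,0,0,0,0],
    [-0.025,0,0,0,0,0],
    [-0.025,0,0,0,0,0],
    [0,0,0,0,0,0]
  ]
}}

```text
t: 8.05
ee_pos: [524.4, -277.3, 178.2]
orientation: [1.384, 1.079, -1.38]
ft_force: [0.5, 0.6, 0.5]
width: 27.3
```

```bash
python3 -c "
from h import *
go((551,204,180),(.971,-.24))
b=grab('scene','s4')
cv2.imwrite('pics/m4.png',cv2.resize(b[130:370,40:280],(600,600),interpolation=2))"
```

```text
rot deg [ 0.16  0.15 -0.36]
rot deg [-179.84    0.57    0.24]
t 8.05 pos [ 524.4 -277.3  178.2] shift tool mm [  -3.6  -88.3 -473.9] ft [0.49 0.55 0.54] w 27.3 q [-0.51  0.43  1.74 -0.    0.97 -0.27]
[[0.006, 0.971, -0.237], [-0.004, -0.237, -0.971], [-1.0, 0.006, 0.003]]
```

View pics/m4.png

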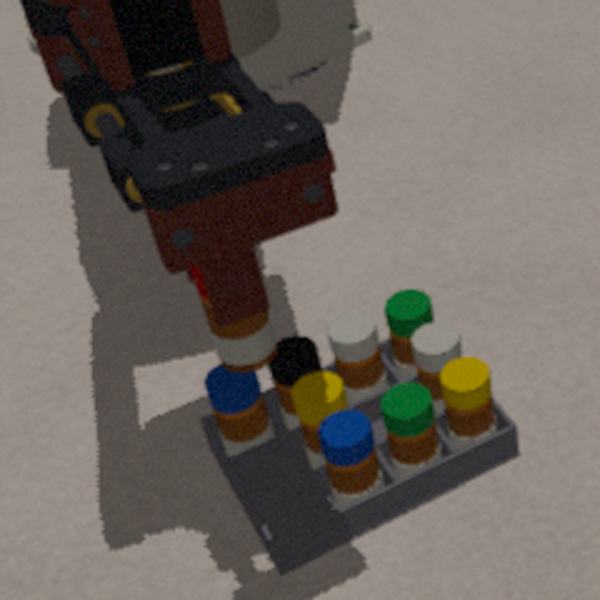

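Request:
{"api": "carry_out", "payload": {
  "commands": [
    [0,-0.004,-0.02,0,0,0],
    [0,-0.007,-0.035,0,0,0],
    [0,-0.008,-0.043,0,0,0],
    [0,-0.008,-0.043,0,0,0],
    [0,-0.008,-0.043,0,0,0],
    [0,-0.008,-0.043,0,0,0],
    [0,-0.008,-0.043,0,0,0],
    [0,-0.008,-0.043,0,0,0]
  ]
}}

```text
t: 9.1
ee_pos: [532.8, 57.1, 167.7]
orientation: [1.38, 1.093, -1.396]
ft_force: [0.3, 0.3, -1.3]
width: 27.6
```

Request:
{"api": "carry_out", "payload": {
  "commands": [
    [0,-0.008,-0.043,0,0,0],
    [0,-0.008,-0.043,0,0,0],
    [0,-0.007,-0.035,0,0,0],
    [0,-0.004,-0.02,0,0,0],
    [0,0,0,0,0,0],
    [0,0,0,0,0,0]
  ]
}}

```text
t: 9.85
ee_pos: [530.6, 211.5, 160.6]
orientation: [1.365, 1.103, -1.402]
ft_force: [-0.6, 0.5, -0.8]
width: 26.9
```

```bash
python3 -c "
from h import *
go((551,204,120),(.971,-.24))"
```

```text
rot deg [0.38 0.46 1.4 ]
rot deg [-179.6    -2.19    0.72]
t 9.85 pos [530.6 211.5 160.6] shift tool mm [40.1 22.5  2.2] ft [-0.56  0.48 -0.77] w 26.9 q [0.35 0.43 1.78 0.01 0.95 0.59]
[[-0.026, 0.972, -0.233], [-0.002, -0.233, -0.972], [-1.0, -0.024, 0.008]]
```

Request:
{"api": "carry_out", "payload": {
  "commands": [
    [0,0,0,0.4,0.5,1.4],
    [0,0.011,0.001,0,0,0],
    [0,0.011,0.001,0,0,0],
    [0.02,0,0,0,0,0],
    [0.02,0,0,0,0,0],
    [0,0,0,0,0,0],
    [0,0,0,0,0,0],
    [0,0,0,0,0,0]
  ]
}}

```text
t: 10.85
ee_pos: [557.6, 199.6, 121.7]
orientation: [1.395, 1.078, -1.385]
ft_force: [-0.4, 1.4, -0.6]
width: 27.1
```

```bash
python3 -c "
from h import *
go((551,204,91),(.971,-.24))
b=grab('scene','s5'); B=cv2.resize(b[60:240,290:470],(600,600),interpolation=2)
cv2.imwrite('pics/m5.png',B)"
```

```text
rot deg [-0.4  -0.18 -0.32]
rot deg [179.59  -0.51   0.28]
t 10.85 pos [557.6 199.6 121.7] shift tool mm [30.7 -7.6 -2.6] ft [-0.38  1.4  -0.59] w 27.1 q [ 0.32  0.5   1.77 -0.    0.86  0.57]
[[0.006, 0.969, -0.247], [0.002, -0.247, -0.969], [-1.0, 0.006, -0.003]]
```

View pics/m5.png

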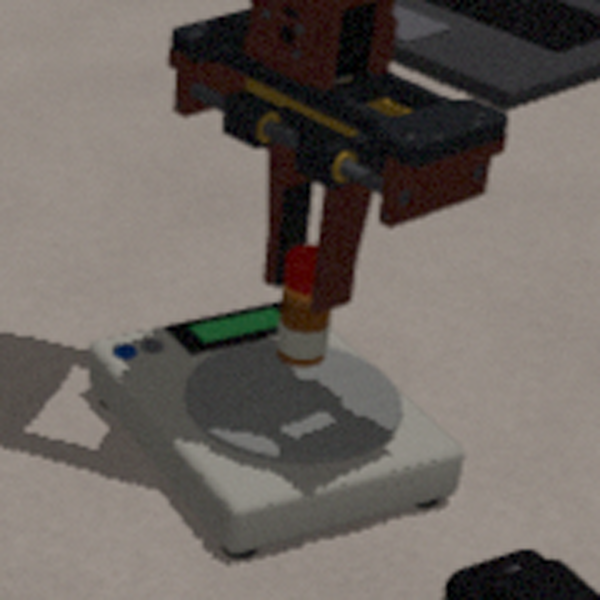

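Request:
{"api": "carry_out", "payload": {
  "commands": [
    [0,-0.0076,-0.0026,-0.4,-0.2,-0.3],
    [0.01,0,0,0,0,0],
    [0.01,0,0,0,0,0],
    [0,0,0,0,0,0],
    [0,0,0,0,0,0],
    [0,0,0,0,0,0]
  ]
}}

```text
t: 11.65
ee_pos: [550.5, 204.7, 100.9]
orientation: [1.385, 1.085, -1.384]
ft_force: [0.6, 0.3, 0.3]
width: 27.9
```

```bash
python3 -c "
from h import *
go((551,204,91),(.971,-.24))"
```

```text
rot deg [ 0.06  0.01 -0.05]
rot deg [-1.7994e+02  8.0000e-02  1.0000e-02]
t 11.65 pos [550.5 204.7 100.9] shift tool mm [9.9 0.6 0.6] ft [0.59 0.34 0.27] w 27.9 q [ 0.34  0.53  1.79 -0.    0.82  0.58]
[[0.001, 0.971, -0.239], [-0.0, -0.239, -0.971], [-1.0, 0.001, 0.0]]
```

Request:
{"api": "carry_out", "payload": {
  "commands": [
    [0.004,0,0,0,0,0],
    [0.003,0,0,0,0,0],
    [0,0,0,0,0,0],
    [0,0,0,0,0,0]
  ]
}}

```text
t: 12.15
ee_pos: [550.8, 204.7, 93.7]
orientation: [1.385, 1.084, -1.384]
ft_force: [0.2, 0.3, -0.1]
width: 27.4
```

Request:
{"api": "carry_out", "payload": {
  "commands": [
    [0.001,0,0,0,0,0],
    [0,0,0,0,0,0],
    [0,0,0,0,0,0]
  ]
}}

```text
t: 12.52
ee_pos: [550.9, 204.7, 92.8]
orientation: [1.386, 1.084, -1.383]
ft_force: [0.3, -0.5, -0.1]
width: 27.7
```

Request:
{"api": "carry_out", "payload": {
  "commands": [
    [0.001,0,0,0,0,0],
    [0,0,0,0,0,0],
    [0,0,0,0,0,0]
  ]
}}

```text
t: 12.9
ee_pos: [550.9, 204.7, 91.8]
orientation: [1.386, 1.084, -1.383]
ft_force: [0.5, 0.4, -0.8]
width: 27.7
```

Request:
{"api": "carry_out", "payload": {
  "commands": [
    [0.001,0,0,0,0,0],
    [0,0,0,0,0,0],
    [0,0,0,0,0,0]
  ]
}}

```text
t: 13.28
ee_pos: [551.2, 204.9, 91.3]
orientation: [1.386, 1.084, -1.383]
ft_force: [0.5, -0.1, -0.1]
width: 27.4
```

Request:
{"api": "carry_out", "payload": {
  "commands": [
    [0.001,0,0,0,0,0],
    [0,0,0,0,0,0],
    [0,0,0,0,0,0]
  ]
}}

```text
t: 13.65
ee_pos: [551.3, 205.1, 91.3]
orientation: [1.387, 1.084, -1.382]
ft_force: [0.5, -0.3, -1.0]
width: 27.1
```

Request:
{"api": "carry_out", "payload": {
  "commands": [
    [0.0015,0,0,0,0,0],
    [0,0,0,0,0,0],
    [0,0,0,0,0,0]
  ]
}}

```text
t: 14.02
ee_pos: [551.7, 205.5, 91.3]
orientation: [1.388, 1.084, -1.382]
ft_force: [0.9, 0.3, -0.7]
width: 27.2
```

Request:
{"api": "carry_out", "payload": {
  "commands": [
    [0,0,0,0,0,0],
    [0,0,0,0,0,0]
  ]
}}

```text
t: 14.28
ee_pos: [551.7, 205.5, 91.2]
orientation: [1.388, 1.084, -1.382]
ft_force: [-0.7, -0.3, 3.0]
width: 27.3
```

Request:
{"api": "carry_out", "payload": {
  "commands": [
    [0,0,0,0,0,0],
    [0,0,0,0,0,0],
    [0,0,0,0,0,0],
    [0,0,0,0,0,0],
    [0,0,0,0,0,0]
  ],
  "grip": 0.3
}}

```text
t: 14.9
ee_pos: [551.4, 205.3, 90.5]
orientation: [1.387, 1.084, -1.383]
ft_force: [0.1, 0.4, -0.5]
width: 61.5
```

Request:
{"api": "carry_out", "payload": {
  "commands": [
    [-0.01,0,0,0,0,0],
    [-0.02,0,0,0,0,0],
    [-0.03,0,0,0,0,0],
    [-0.03,0,0,0,0,0],
    [-0.03,0,0,0,0,0],
    [0,0,0,0,0,0],
    [0,0,0,0,0,0]
  ]
}}

```text
t: 15.78
ee_pos: [551.0, 205.2, 216.8]
orientation: [1.388, 1.084, -1.381]
ft_force: [-0.1, 0.1, -0.1]
width: 61.3
```

```bash
python3 -c "
from h import *
b=grab('scene','s6'); 
c,s=redblob('s6'); p=locate('s6',c,97,113); print(c,s,p,np.hypot(*(p-[551,204])))
cv2.imwrite('pics/m6.png',b)"
```

```text
[379.87209302 153.18023256] [373 147  15  14 172] [550.45085641 205.24250326] 1.3584450774699357
```

View pics/m6.png

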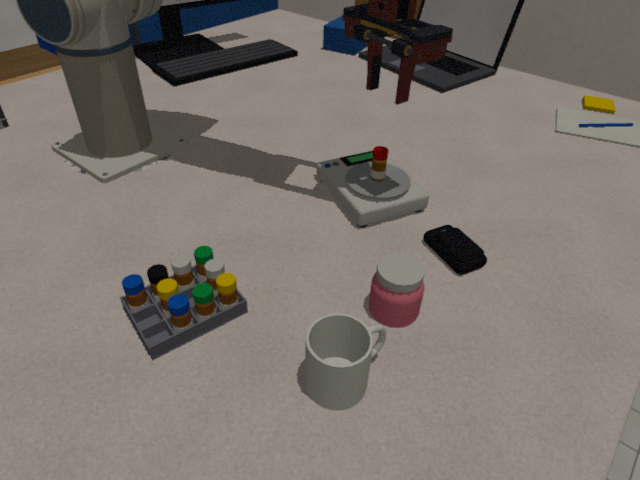

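The red vial stands upright at the middle of the pan at (379,165). The other vials, mug, jar and mouse look unchanged, and the gripper is well clear.

```bash
python3 -c "
from workcell import ctrl
print(ctrl.close_job(), ctrl.get_obs()['t'])"
```

```text
the job is handed in; nothing more can be done
the job is handed in; nothing more can be done
```

The red-capped vial is standing on the scale pan, released, and the job is handed in at about 16 s of the 38 s allowed. I gripped it with one finger over the empty pocket and the other outside the rack, lifted it straight up, carried it across and lowered it in 1 mm steps.

- **Position:** the last picture puts its axis about 1.4 mm from the pan centre I measured, against the 48 mm allowed. It looks upright there, judged by eye, since I did not compute a tilt.
- **Everything else:** the other nine vials, the mug, jar and mouse look unmoved in that picture, also by eye. The gripper was about 125 mm above the grasp height and touching nothing.
- **Touchdown reading:** the force sensor showed no clear contact before release, apart from a single 3 N reading. I judged touchdown from the descent stopping at z = 91.3 mm, where about 91 mm was expected.
- **Camera agreement:** the two cameras disagreed by about 3 mm on the red vial's starting x, which was within the finger clearance.

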